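# Match the dishing blocks to their cradles

### The arm

A 6-joint arm with a two-finger parallel gripper is mounted at the origin on the work surface. World frame = base frame: x ahead of the robot, y to its left, z up, the work surface at z = 0. Lengths are in m, angles in degrees, forces in N, time in s.
With the tool pointing down it reaches from about 0.325 to 0.775 m from the base axis. Payload 5.5 kg.
Tool frame: the origin (TCP) lies at the very end of the fingers, on their centre line; the grasp point (between the pads) lies 19 mm behind it (manip.grasp_offset is the z of the grasp point in the tool frame, in m); z points along the fingers, y is the line along which they close (so a half turn about z gives the same grasp; the last joint's range is limited). The gripper opens to 88 mm and grips with 3 to 60 N. Pads are 20 mm wide; open, the fingers measure 115 mm over their backs; the gripper's body (75 mm by 178 mm) begins 61 mm behind the grasp point.
Start: joints at [73.413, 5.22, 70.514, -0, 104.267, -3.249], TCP at [0.138, 0.584, 0.202] pointing down, gripper open.
Joint ranges: [-164.24, 164.24], [-49.07, 125.15], [9.68, 141.18], [-86.29, 266.29], [3.28, 154.24], [-151.56, 151.56]. Speed limits (degrees/s): [147.25, 147.25, 172.46, 180, 180, 180].

### API

Orientations are given as [roll, pitch, yaw] about the fixed x, y, z axes, in that order (R = Rz(yaw) Ry(pitch) Rx(roll)).
In Python, from station import manip, vision gives the robot as it stands. The module is installed in compiled form; this text tells all that it offers.
- The arm moves only by the tool carry_out, never from a script. Its argument "plan" is a list of rows, each an object with "fingers": the finger opening in mm, from 0 to 87.8; "slide": the shift along the world's x, y, z in mm, a list of three; "spin": the turn about the world's z in degrees. In form: [{"fingers": fingers, "slide": [tx, ty, tz], "spin": spin}, ...]. A call has 1 to 5 rows; each row is the pose to reach, as a shift and turn from the pose commanded when the call began; what a row does not reach only later rows make up. A row lasts 1/12 s, in which the tool goes at most 41.7 mm and 7.16 degrees, less where a joint would pass 70% of its speed; a pose out of reach is approached as far as the arm can. A call with a gripper value outside its range is refused whole. The fingers move at their own pace and stop on an object; "squeeze" is the grip in N (left out, the last holds). Time passes only in rows, so rows that repeat a pose let the fingers close. It gives the time, the measured TCP pose, the force, the opening and the grip force at its end, in the units of the state.
- manip.state(): the state, without advancing time (a new reading comes with each control period).
- vision.snapshot(name): name is "side" or "top"; returns the picture (480x640x3 uint8, red, green, blue); there is no depth.
- vision.get_calibration(name): a dict with "camera_matrix" (3x3 intrinsics, pixels), "distortion" ([k1, k2, p1, p2, k3] as OpenCV has them; the pictures are not rectified), "world_from_camera" (4x4, takes a point from camera to world coordinates). Camera axes: x right, y up, looking along -z (the intrinsics and any distortion apply to the point x, -y, -z); pixel columns grow to the right and rows downward; lengths in m; the calibration is good to about 2 mm. A picture is of the moment at which its call begins. get_calibration takes no time and is no camera call.
- manip.hand_in(): hands the job in; it is judged then, once.
The state is a dict: "t": time; "joint_pos": joint angles; "qvel": joint speeds; "tau": joint torques, N m; "eef_pos": TCP position; "tool_rot": TCP orientation; "ft_force": force on the tool from outside, world axes, zero at the start; "torque": the same for the moment, N m; "finger_gap": finger opening in m; "grip_force": force on a finger pad.
Only numpy, scipy, OpenCV 4.12 (cv2) and the standard library are available. Lean on these libraries where they do the work, as an engineer would, in place of code of your own. Each camera call takes 0.05 s, during which the arm holds its last target. There are 200 camera calls.

### The job

Two round wooden dishing blocks, one big and one small, have been left in the middle of the goldsmith's bench. Slide each one along the bench, without lifting it, into a hollow of the bolted cradle whose curve matches it, until it sits fully home against the back of the hollow. Leave the other things on the bench where they are.

Things in the scene. Friction and masses are not known exactly. Their poses are not given: they have to be found in the camera images.
- big_block: the big dishing block: a plain turned wooden disc, 130 mm across and 45 mm high, with vertical sides and a shallow dished top, about 0.4 kg, standing loose on the bench; origin under its centre, z up
- small_block: the small dishing block: the same, but 92 mm across and 45 mm high, about 0.25 kg; origin under its centre, z up
- big_cradle: the big cradle: a wooden chock bolted to the bench, 40 mm high, with two low bolt heads on top. Both of its long faces (-y and +y of its frame) carry the same half-round hollow (an arc of 110 degrees of radius 66.5 mm, web of 16 mm between the two hollows at the thinnest), made for the big block. Origin under its centre, x along its length (157 mm; 73 mm wide along y at the ends), z up
- big_cradle_seat_a (a point): where the big block's underside centre comes to lie when it is fully home in the +y hollow of the big cradle, 74.5 mm from the cradle's origin along its +y; bench height
- big_cradle_seat_b (a point): the same for the -y hollow, 74.5 mm along the cradle's -y. Of the two hollows use the one that faces the middle of the bench; the other would do as well
- small_cradle: the small cradle: a wooden chock bolted to the bench, 40 mm high, with two low bolt heads on top. Both of its long faces (-y and +y of its frame) carry the same half-round hollow (an arc of 110 degrees of radius 47.5 mm, web of 16 mm between the two hollows at the thinnest), made for the small block. Origin under its centre, x along its length (126 mm; 57 mm wide along y at the ends), z up
- small_cradle_seat_a (a point): where the small block's underside centre comes to lie when it is fully home in the +y hollow of the small cradle, 55.5 mm from the cradle's origin along its +y; bench height
- small_cradle_seat_b (a point): the same for the -y hollow, 55.5 mm along the cradle's -y. Of the two hollows use the one that faces the middle of the bench; the other would do as well
- hammer: bystander: a small bench hammer, 200 mm long, lying flat; origin near its middle
- brush: bystander: a bench brush, 170 mm long, lying flat; origin near its middle
- jar: bystander: a closed amber glass jar, 60 mm across and 60 mm high; origin under its centre
- dish: bystander: a small white bowl, 84 mm across and 35 mm high; origin under its centre
- stone: bystander: a grey sharpening stone, 110 x 50 x 25 mm; origin under its centre
- tin: bystander: a small closed round tin, 56 mm across and 35 mm high; origin under its centre

How it is judged (in metres and radians):
At the end, for the whole second after the job is handed in: Each block stands flat on the bench at rest, its centre within 8 mm of the fully-home point of a hollow (either one) of its own cradle: big block in the big cradle, small block in the small cradle ((horizontal distance between big_block and big_cradle_seat_a below 0.008 m or horizontal distance between big_block and big_cradle_seat_b below 0.008 m) and height (world z) of each of big_block, small_block below 0.006 m and angle between each of big_block, small_block's own z axis and vertical below 0.08 rad and linear speed of each of big_block, small_block below 0.01 m/s and (horizontal distance between small_block and small_cradle_seat_a below 0.008 m or horizontal distance between small_block and small_cradle_seat_b below 0.008 m)); the robot touches nothing.
It fails at once if a block is lifted more than 20 mm off the bench (height (world z) of any of big_block, small_block above 0.02 m).
It fails at once if a block is tipped over (more than about 30 degrees) (angle between any of big_block, small_block's own z axis and vertical above 0.5 rad).
It fails at once if one of the other loose things is shifted more than 30 mm (distance of any of hammer, brush, jar, dish, stone, tin from where it was at the start of the episode above 0.03 m).
It also fails if it takes over 64 s, if anything falls off the work surface, if the arm or the gripper's body presses on something with over 40 N, if the wrist force passes 120 N, or if a joint passes its speed limit or range.

## Working session

There is one attempt and no reset: what is moved stays moved. The work goes in short steps, Python scripts to look and compute and a tool call to move; the robot and the scene stay as the last step left them, time stands still between calls to the robot, and variables do not carry over. Pictures are saved under pics/ and viewed, at most 10 in all, crops included, and the job is handed in when it is done.

Besides the shell and the picture viewer there is one more tool, called after "Emit:" as a command line: name --argument value ..., lists and objects as JSON in quotes. carry_out: Moves the arm, as the interface text tells. Its arguments: {"type":"object","properties":{"plan":{"type":"array","items":{"type":"object","properties":{"fingers":{"type":"number"},"slide":{"type":"array","items":{"type":"number"}},"spin":{"type":"number"}}}},"squeeze":{"type":"number"}},"required":["plan"]}

```bash
mkdir -p pics
cat > h.py <<'E'
import numpy as np, cv2
from station import manip, vision
def grab(n,f):
    im=vision.snapshot(n); cv2.imwrite('pics/'+f,im[:,:,::-1]); return im
def ray(n,uv,z):
    c=vision.get_calibration(n); K=np.array(c['camera_matrix'],float); D=np.array(c['distortion'],float); T=np.array(c['world_from_camera'])
    p=cv2.undistortPoints(np.array(uv,float).reshape(-1,1,2),K,D).reshape(-1,2)
    d=np.c_[p[:,0],-p[:,1],-np.ones(len(p))]@T[:3,:3].T; o=T[:3,3]
    return o+d*((z-o[2])/d[:,2])[:,None]
E
python3 - <<'E'
from h import *
grab('top','t0.png');grab('side','s0.png')
for n in('top','side'):print(np.round(vision.get_calibration(n)['world_from_camera'],3))
print(manip.state(), manip.grasp_offset)
E
```

```text
[[ 0.007  0.998 -0.067  0.497]
 [-0.999  0.009  0.033  0.003]
 [ 0.034  0.067  0.997  1.049]
 [ 0.     0.     0.     1.   ]]
[[ 0.753  0.514 -0.411  0.027]
 [-0.658  0.572 -0.49  -0.655]
 [-0.017  0.639  0.769  1.06 ]
 [ 0.     0.     0.     1.   ]]
{'t': 0.1, 'joint_pos': array([ 7.34117367e+01,  5.25880248e+00,  7.05736198e+01, -7.60501518e-04,
        1.04265878e+02, -3.24727373e+00]), 'qvel': array([-0.04958514, -0.10055522, -0.20437472, -0.01561221, -0.02075043,
        0.05390266]), 'tau': array([ 2.17918612e-03, -4.47858131e+01, -4.07569027e+01,  7.00566941e-02,
        2.82619701e-02, -1.18629400e-04]), 'eef_pos': array([0.13835648, 0.583531  , 0.2005333 ]), 'tool_rot': array([-1.79901816e+02, -4.83207433e-03,  1.66658820e+02]), 'ft_force': array([0.65105485, 0.57674981, 0.46989452]), 'torque': array([-0.00634625,  0.01112328,  0.00505023]), 'grip_force': 0.0, 'finger_gap': 0.08783227574364634} -0.0187
```

View pics/t0.png

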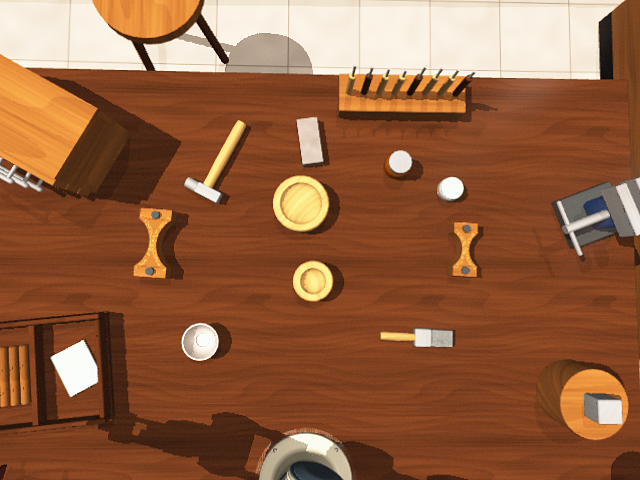

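View pics/s0.png

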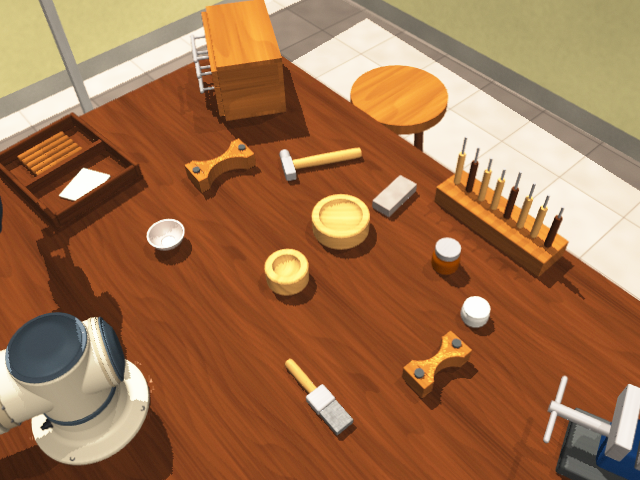

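The top view shows the big block at (302,203), the small one at (313,281), the big cradle at (155,243) and the small cradle at (465,250). The hammer head at (205,190) is the nearest obstacle. The side view agrees with this layout.

```bash
cat >> h.py <<'E'
def blob(im,box,lo,hi):
    x0,y0,x1,y1=box; hsv=cv2.cvtColor(im[y0:y1,x0:x1],cv2.COLOR_RGB2HSV)
    m=cv2.inRange(hsv,np.array(lo),np.array(hi)); m=cv2.morphologyEx(m,cv2.MORPH_CLOSE,np.ones((5,5)))
    c=max(cv2.findContours(m,cv2.RETR_EXTERNAL,cv2.CHAIN_APPROX_NONE)[0],key=cv2.contourArea)
    return c.reshape(-1,2)+[x0,y0]
def block(im,box):
    P=ray('top',blob(im,box,(18,60,150),(35,255,255)),.045)[:,:2]*1000
    c,r=cv2.minEnclosingCircle(P.astype(np.float32)); e=cv2.fitEllipse(P.astype(np.float32)); return np.round(c,1),round(r,1),np.round(e[0],1),np.round(e[1],1)
def cradle(im,box):
    P=ray('top',blob(im,box,(8,120,150),(25,255,255)),.040)[:,:2]*1000
    return cv2.minAreaRect(P.astype(np.float32))
E
python3 - <<'E'
from h import *
im=cv2.imread('pics/t0.png')[:,:,::-1].copy()
print(block(im,(262,168,340,240)),block(im,(285,255,340,308)))
print(cradle(im,(120,200,180,285)),cradle(im,(445,215,490,285)))
for n,uv,z in(('hammer',[(186,184),(218,202),(205,190),(240,124)],.02),('bolts',[(154,214.5),(151,271),(466,229),(464,271)],.043),('dish brush jar tin',[(200,342),(382,336),(452,338),(400,161),(451,188)],.03)):
    print(n,np.round(ray('top',uv,z)[:,:2]*1000).tolist())
E
python3 -c "
import cv2;i=cv2.imread('pics/t0.png')[110:310,120:500];cv2.imwrite('pics/c0.png',cv2.resize(i,None,fx=2.1,fy=2.1,interpolation=2))"
```

```text
(array([638.4,  14.9]), 64.0, array([638.9,  15.4]), array([124.7, 125.2])) (array([460.1, -14.1]), 45.2, array([459.8, -14. ]), array([86.8, 87.8]))
((544.5164794921875, 351.3314514160156), (73.44344329833984, 157.4467010498047), 86.0119857788086) ((535.7850341796875, -368.61553955078125), (56.799381256103516, 126.447509765625), 87.6369857788086)
hammer [[683.0, 284.0], [642.0, 209.0], [670.0, 240.0], [829.0, 161.0]]
bolts [[608.0, 348.0], [479.0, 351.0], [582.0, -372.0], [484.0, -365.0]]
dish brush jar tin [[319.0, 240.0], [333.0, -176.0], [329.0, -339.0], [743.0, -220.0], [680.0, -342.0]]
```

View pics/c0.png

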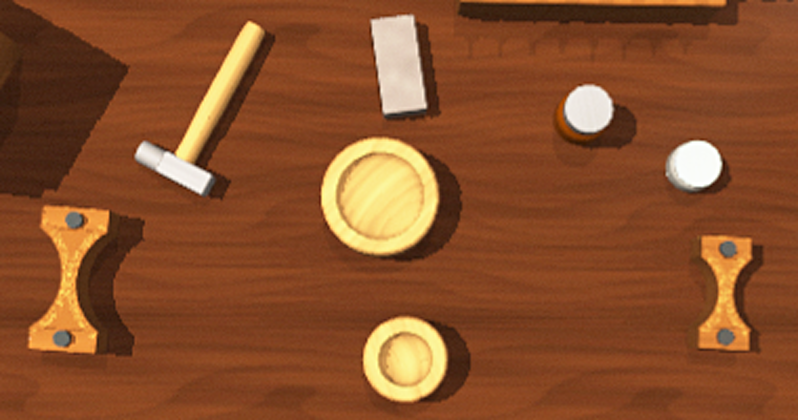

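The crop confirms the layout: both cradles' hollows face the middle and the paths are clear. I'll move the small block first, pushing it with two spread fingertips.

Emit:
carry_out --plan '[{"fingers": 60,"slide": [100,-172,0],"spin": -30},{"fingers": 60,"slide": [100,-172,0],"spin": -30},{"fingers": 60,"slide": [100,-172,0],"spin": -30},{"fingers": 60,"slide": [100,-172,0],"spin": -30},{"fingers": 60,"slide": [100,-172,0],"spin": -30}]' --squeeze 20

```text
t: 0.52
eef_pos: [0.2393, 0.4094, 0.2011]
tool_rot: [-180.0, 0.0, 136.3]
ft_force: [0.3, 0.6, 0.1]
finger_gap: 0.0605
grip_force: 0.0
```

Emit:
carry_out --plan '[{"fingers": 60,"slide": [100,-172,0],"spin": -32},{"fingers": 60,"slide": [100,-172,0],"spin": -32},{"fingers": 60,"slide": [100,-172,0],"spin": -32},{"fingers": 60,"slide": [100,-172,0],"spin": -32},{"fingers": 60,"slide": [100,-172,0],"spin": -32}]'

```text
t: 0.93
eef_pos: [0.3391, 0.2373, 0.2013]
tool_rot: [180.0, 0.0, 104.2]
ft_force: [0.5, -0.2, -0.3]
finger_gap: 0.0602
grip_force: 0.0
```

Emit:
carry_out --plan '[{"fingers": 60,"slide": [101,-172,0]},{"fingers": 60,"slide": [101,-172,0]},{"fingers": 60,"slide": [101,-172,0]},{"fingers": 60,"slide": [101,-172,0]},{"fingers": 60,"slide": [101,-172,0]}]'

```text
validation failed for argument at $.pl...
```

Emit:
carry_out --plan '[{"fingers": 60,"slide": [100,-169,0],"spin": 0},{"fingers": 60,"slide": [100,-169,0],"spin": 0},{"fingers": 60,"slide": [100,-169,0],"spin": 0},{"fingers": 60,"slide": [100,-169,0],"spin": 0},{"fingers": 60,"slide": [100,-169,0],"spin": 0}]'

```text
t: 1.35
eef_pos: [0.4392, 0.0678, 0.201]
tool_rot: [-180.0, 0.0, 104.6]
ft_force: [0.4, 0.6, 0.6]
finger_gap: 0.0601
grip_force: 0.0
```

Emit:
carry_out --plan '[{"fingers": 60,"slide": [0,0,-40],"spin": 0},{"fingers": 60,"slide": [0,0,-80],"spin": 0},{"fingers": 60,"slide": [0,0,-120],"spin": 0},{"fingers": 60,"slide": [0,0,-155],"spin": 0},{"fingers": 60,"slide": [0,0,-186],"spin": 0}]'

```text
t: 1.77
eef_pos: [0.4371, 0.0705, 0.0124]
tool_rot: [-179.9, -0.0, 104.6]
ft_force: [0.7, 0.1, -0.6]
finger_gap: 0.0599
grip_force: 0.0
```

Emit:
carry_out --plan '[{"fingers": 60,"slide": [3,-10,0],"spin": 0},{"fingers": 60,"slide": [6,-22,0],"spin": 0},{"fingers": 60,"slide": [9,-34,0],"spin": 0},{"fingers": 60,"slide": [12,-46,0],"spin": 0},{"fingers": 60,"slide": [15,-58,0],"spin": 0}]'

```text
t: 2.18
eef_pos: [0.4543, 0.0118, 0.0175]
tool_rot: [179.9, 0.0, 104.7]
ft_force: [-0.8, 1.2, 0.1]
finger_gap: 0.06
grip_force: 0.6
```

Emit:
carry_out --plan '[{"fingers": 60,"slide": [3,-12,0],"spin": 0},{"fingers": 60,"slide": [6,-24,0],"spin": 0},{"fingers": 60,"slide": [9,-36,0],"spin": 0},{"fingers": 60,"slide": [12,-48,0],"spin": 0},{"fingers": 60,"slide": [15,-60,0],"spin": 0}]'

```text
t: 2.6
eef_pos: [0.4692, -0.0483, 0.017]
tool_rot: [179.9, 0.0, 104.7]
ft_force: [-0.4, 2.6, 1.9]
finger_gap: 0.06
grip_force: 1.2
```

Emit:
carry_out --plan '[{"fingers": 60,"slide": [3,-12,0],"spin": 0},{"fingers": 60,"slide": [6,-24,0],"spin": 0},{"fingers": 60,"slide": [9,-36,0],"spin": 0},{"fingers": 60,"slide": [12,-48,0],"spin": 0},{"fingers": 60,"slide": [15,-60,0],"spin": 0}]'

```text
t: 3.02
eef_pos: [0.484, -0.1078, 0.0162]
tool_rot: [179.9, -0.0, 104.7]
ft_force: [-2.3, 6.7, 6.0]
finger_gap: 0.0599
grip_force: 3.4
```

Emit:
carry_out --plan '[{"fingers": 60,"slide": [3,-12,0],"spin": 0},{"fingers": 60,"slide": [6,-24,0],"spin": 0},{"fingers": 60,"slide": [9,-36,0],"spin": 0},{"fingers": 60,"slide": [12,-48,0],"spin": 0},{"fingers": 60,"slide": [15,-60,0],"spin": 0}]'

```text
t: 3.43
eef_pos: [0.4989, -0.1679, 0.0162]
tool_rot: [180.0, -0.0, 104.7]
ft_force: [-0.4, 5.9, 7.1]
finger_gap: 0.06
grip_force: 3.6
```

Run:
```python
from h import *
grab('top','t1.png');print(manip.state()['eef_pos'])
```

```text
[ 0.49914197 -0.17024844  0.01603597]
```

View pics/t1.png

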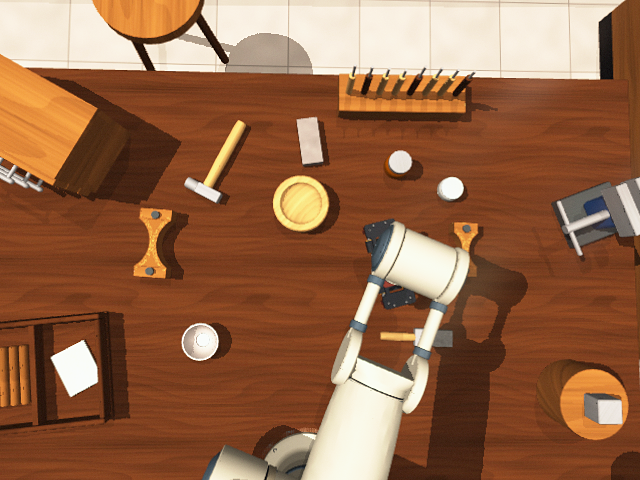

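The wrist hides the small block, but the steady contact force shows it is being pushed. I'll keep going.

Emit:
carry_out --plan '[{"fingers": 60,"slide": [3,-12,0],"spin": 0},{"fingers": 60,"slide": [6,-24,0],"spin": 0},{"fingers": 60,"slide": [9,-36,0],"spin": 0},{"fingers": 60,"slide": [12,-48,0],"spin": 0},{"fingers": 60,"slide": [15,-60,0],"spin": 0}]'

```text
t: 3.9
eef_pos: [0.5136, -0.2283, 0.0155]
tool_rot: [-180.0, -0.0, 104.7]
ft_force: [-1.6, 3.4, 4.0]
finger_gap: 0.0599
grip_force: 2.5
```

Emit:
carry_out --plan '[{"fingers": 60,"slide": [2,-7,0],"spin": 0},{"fingers": 60,"slide": [4,-14,0],"spin": 0},{"fingers": 60,"slide": [6,-21,0],"spin": 0},{"fingers": 60,"slide": [8,-28,0],"spin": 0},{"fingers": 60,"slide": [9,-33,0],"spin": 0}]'

```text
t: 4.32
eef_pos: [0.5227, -0.2609, 0.0154]
tool_rot: [180.0, 0.0, 104.7]
ft_force: [-0.6, 4.1, 4.1]
finger_gap: 0.0598
grip_force: 2.5
```

Emit:
carry_out --plan '[{"fingers": 60,"slide": [0,-3,0],"spin": 0},{"fingers": 60,"slide": [1,-6,0],"spin": 0},{"fingers": 60,"slide": [1,-8,0],"spin": 0},{"fingers": 60,"slide": [1,-9,0],"spin": 0},{"fingers": 60,"slide": [1,-9,0],"spin": 0}]'

```text
t: 4.73
eef_pos: [0.5235, -0.2694, 0.0155]
tool_rot: [180.0, 0.0, 104.7]
ft_force: [-0.0, 2.7, 2.5]
finger_gap: 0.0601
grip_force: 1.7
```

Emit:
carry_out --plan '[{"fingers": 60,"slide": [0,-1,0],"spin": 0},{"fingers": 60,"slide": [0,-2,0],"spin": 0},{"fingers": 60,"slide": [0,-3,0],"spin": 0},{"fingers": 60,"slide": [0,-4,0],"spin": 0},{"fingers": 60,"slide": [0,-4,0],"spin": 0}]'

```text
t: 5.15
eef_pos: [0.5238, -0.2712, 0.0155]
tool_rot: [179.9, -0.2, 104.7]
ft_force: [1.8, 10.1, 4.5]
finger_gap: 0.0599
grip_force: 4.8
```

Emit:
carry_out --plan '[{"fingers": 60,"slide": [0,-1,0],"spin": 0},{"fingers": 60,"slide": [0,-2,0],"spin": 0},{"fingers": 60,"slide": [0,-3,0],"spin": 0},{"fingers": 60,"slide": [0,-3,0],"spin": 0},{"fingers": 60,"slide": [0,-3,0],"spin": 0}]'

```text
t: 5.57
eef_pos: [0.524, -0.2716, 0.0155]
tool_rot: [179.9, -0.4, 104.8]
ft_force: [0.3, 16.6, 6.0]
finger_gap: 0.0599
grip_force: 8.4
```

The force reached 17 N with no further motion, so the small block is home. I'll back off and go behind the big block.

Emit:
carry_out --plan '[{"fingers": 60,"slide": [0,20,0],"spin": 0},{"fingers": 60,"slide": [0,50,0],"spin": 0},{"fingers": 60,"slide": [0,70,20],"spin": 0},{"fingers": 60,"slide": [0,70,60],"spin": 0},{"fingers": 50,"slide": [0,70,100],"spin": 0}]'

```text
t: 5.98
eef_pos: [0.5218, -0.2051, 0.1141]
tool_rot: [-179.7, -0.1, 104.7]
ft_force: [0.8, 0.5, 1.0]
finger_gap: 0.0562
grip_force: 0.0
```

Emit:
carry_out --plan '[{"fingers": 50,"slide": [130,120,0],"spin": 17},{"fingers": 50,"slide": [130,120,0],"spin": 17},{"fingers": 50,"slide": [130,120,0],"spin": 17},{"fingers": 50,"slide": [130,120,0],"spin": 17},{"fingers": 50,"slide": [130,120,0],"spin": 17}]'

```text
t: 6.4
eef_pos: [0.6561, -0.0824, 0.1138]
tool_rot: [180.0, -0.0, 121.9]
ft_force: [0.6, -1.2, -1.0]
finger_gap: 0.0505
grip_force: 0.0
```

Run:
```python
from h import *
im=grab('top','t2.png');grab('side','s2.png');print(manip.state()['eef_pos'])
print(cradle(im,(445,215,490,285)))
try: print(block(im,(262,168,340,240)),block(im,(405,215,490,290)))
except Exception as e: print(e)
```

```text
[ 0.65409958 -0.0849676   0.11395199]
((525.672607421875, -358.8670654296875), (72.71797180175781, 106.20938873291016), 89.27304077148438)
(array([624.6,   7.2]), 79.2, array([634.9,  18.9]), array([110.1, 144.9])) (array([ 540.3, -304.8]), 42.5, array([ 540. , -296.2]), array([48.6, 79.2]))
```

View pics/t2.png

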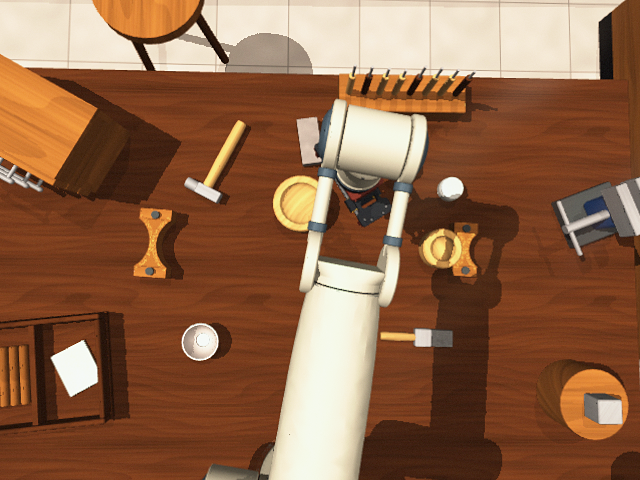

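The small block, at (440,248), sits in its cradle's hollow. The gripper is behind the big block and clear of the stone and jar.

Emit:
carry_out --plan '[{"fingers": 50,"slide": [31,23,0],"spin": 0},{"fingers": 50,"slide": [31,23,-30],"spin": 0},{"fingers": 50,"slide": [31,23,-60],"spin": 0},{"fingers": 50,"slide": [31,23,-85],"spin": 0},{"fingers": 50,"slide": [31,23,-98],"spin": 0}]'

```text
t: 6.92
eef_pos: [0.6815, -0.0651, 0.0131]
tool_rot: [-179.7, -0.1, 121.6]
ft_force: [-0.9, 0.2, -0.8]
finger_gap: 0.0499
grip_force: 0.0
```

Emit:
carry_out --plan '[{"fingers": 50,"slide": [-5,8,0],"spin": 0},{"fingers": 50,"slide": [-11,18,0],"spin": 0},{"fingers": 50,"slide": [-17,28,0],"spin": 0},{"fingers": 50,"slide": [-24,39,0],"spin": 0},{"fingers": 50,"slide": [-31,50,0],"spin": 0}]'

```text
t: 7.33
eef_pos: [0.6536, -0.0124, 0.0198]
tool_rot: [179.9, 0.1, 121.7]
ft_force: [0.3, -1.3, -2.6]
finger_gap: 0.05
grip_force: 1.3
```

Emit:
carry_out --plan '[{"fingers": 50,"slide": [-6,10,0],"spin": 0},{"fingers": 50,"slide": [-12,20,0],"spin": 0},{"fingers": 50,"slide": [-18,30,0],"spin": 0},{"fingers": 50,"slide": [-25,41,0],"spin": 0},{"fingers": 50,"slide": [-31,51,0],"spin": 0}]'

```text
t: 7.75
eef_pos: [0.6227, 0.0383, 0.0189]
tool_rot: [179.9, 0.1, 121.7]
ft_force: [3.0, -5.8, 2.0]
finger_gap: 0.0499
grip_force: 2.8
```

Emit:
carry_out --plan '[{"fingers": 50,"slide": [-6,10,0],"spin": 0},{"fingers": 50,"slide": [-12,20,0],"spin": 0},{"fingers": 50,"slide": [-18,30,0],"spin": 0},{"fingers": 50,"slide": [-24,39,0],"spin": 0},{"fingers": 50,"slide": [-28,46,0],"spin": 0}]'

```text
t: 8.17
eef_pos: [0.5946, 0.0845, 0.0189]
tool_rot: [179.9, 0.1, 121.7]
ft_force: [3.7, -5.2, 3.0]
finger_gap: 0.0497
grip_force: 3.0
```

Run:
```python
from h import *
im=grab('top','t3.png');print(manip.state()['eef_pos'])
```

```text
[0.59397091 0.0858166  0.01873084]
```

View pics/t3.png

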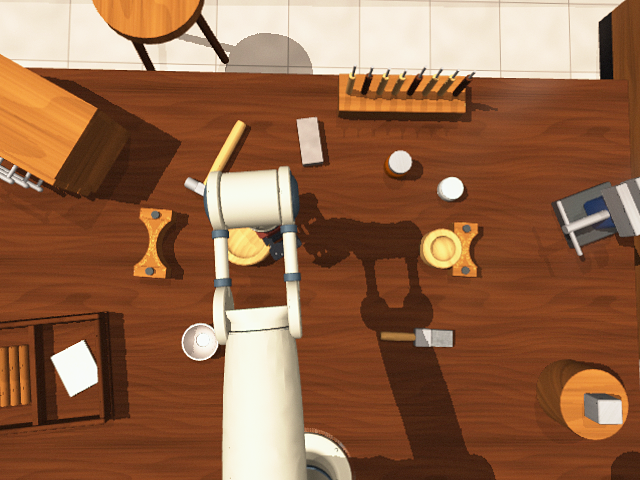

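The big block is at about (248,243), clear of the hammer. I'll back off, turn, and push it along the cradle axis.

Emit:
carry_out --plan '[{"fingers": 50,"slide": [10,-17,0],"spin": 0},{"fingers": 50,"slide": [5,-30,0],"spin": -7},{"fingers": 50,"slide": [-10,-30,0],"spin": -14},{"fingers": 50,"slide": [-20,-28,0],"spin": -21},{"fingers": 50,"slide": [-26,-24,0],"spin": -24}]'

```text
t: 8.63
eef_pos: [0.5666, 0.0605, 0.0169]
tool_rot: [-179.9, -0.1, 97.3]
ft_force: [0.3, -0.3, 1.1]
finger_gap: 0.0499
grip_force: 0.0
```

Emit:
carry_out --plan '[{"fingers": 50,"slide": [-1,8,0],"spin": 0},{"fingers": 50,"slide": [-2,17,0],"spin": 0},{"fingers": 50,"slide": [-4,28,0],"spin": 0},{"fingers": 50,"slide": [-5,39,0],"spin": 0},{"fingers": 50,"slide": [-7,50,0],"spin": 0}]'

```text
t: 9.05
eef_pos: [0.5615, 0.1109, 0.0174]
tool_rot: [-180.0, 0.0, 97.7]
ft_force: [1.0, -3.8, 0.3]
finger_gap: 0.0503
grip_force: 1.7
```

Emit:
carry_out --plan '[{"fingers": 50,"slide": [-1,11,0],"spin": 0},{"fingers": 50,"slide": [-3,22,0],"spin": 0},{"fingers": 50,"slide": [-4,33,0],"spin": 0},{"fingers": 50,"slide": [-6,44,0],"spin": 0},{"fingers": 50,"slide": [-7,55,0],"spin": 0}]'

```text
t: 9.47
eef_pos: [0.554, 0.166, 0.0174]
tool_rot: [-180.0, 0.0, 97.7]
ft_force: [0.2, -3.9, -0.4]
finger_gap: 0.0501
grip_force: 1.6
```

Run:
```python
from h import *
im=grab('side','s4.png');print(manip.state()['eef_pos'])
```

```text
[0.55376896 0.16820848 0.01747358]
```

View pics/s4.png

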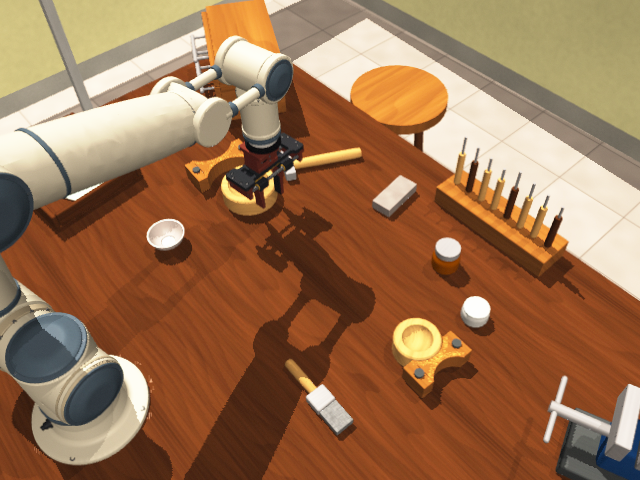

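The big block at (250,192) is almost in its cradle, and the small one at (417,341) is seated. I'll finish the push.

Emit:
carry_out --plan '[{"fingers": 50,"slide": [-1,8,0],"spin": 0},{"fingers": 50,"slide": [-2,16,0],"spin": 0},{"fingers": 50,"slide": [-3,23,0],"spin": 0},{"fingers": 50,"slide": [-4,29,0],"spin": 0},{"fingers": 50,"slide": [-4,34,0],"spin": 0}]'

```text
t: 9.93
eef_pos: [0.5502, 0.1994, 0.0175]
tool_rot: [-180.0, 0.0, 97.7]
ft_force: [-0.6, -3.3, 0.5]
finger_gap: 0.0502
grip_force: 1.7
```

Emit:
carry_out --plan '[{"fingers": 50,"slide": [0,2,0],"spin": 0},{"fingers": 50,"slide": [0,4,0],"spin": 0},{"fingers": 50,"slide": [0,6,0],"spin": 0},{"fingers": 50,"slide": [0,7,0],"spin": 0},{"fingers": 50,"slide": [0,7,0],"spin": 0}]'

```text
t: 10.35
eef_pos: [0.5504, 0.2059, 0.0175]
tool_rot: [-180.0, -0.0, 97.7]
ft_force: [0.8, -2.9, 0.7]
finger_gap: 0.0502
grip_force: 1.3
```

Emit:
carry_out --plan '[{"fingers": 50,"slide": [0,1,0],"spin": 0},{"fingers": 50,"slide": [0,2,0],"spin": 0},{"fingers": 50,"slide": [0,3,0],"spin": 0},{"fingers": 50,"slide": [0,4,0],"spin": 0},{"fingers": 50,"slide": [0,4,0],"spin": 0}]'

```text
t: 10.77
eef_pos: [0.5501, 0.2076, 0.0174]
tool_rot: [-179.9, 0.2, 97.6]
ft_force: [-2.3, -10.4, 2.0]
finger_gap: 0.0501
grip_force: 4.9
```

Emit:
carry_out --plan '[{"fingers": 50,"slide": [0,1,0],"spin": 0},{"fingers": 50,"slide": [0,2,0],"spin": 0},{"fingers": 50,"slide": [0,3,0],"spin": 0},{"fingers": 50,"slide": [0,3,0],"spin": 0},{"fingers": 50,"slide": [0,3,0],"spin": 0}]'

```text
t: 11.18
eef_pos: [0.5497, 0.2081, 0.0174]
tool_rot: [-179.8, 0.4, 97.5]
ft_force: [-4.4, -19.1, 5.4]
finger_gap: 0.0499
grip_force: 8.7
```

Emit:
carry_out --plan '[{"fingers": 50,"slide": [0,-20,0],"spin": 0},{"fingers": 50,"slide": [0,-50,0],"spin": 0},{"fingers": 50,"slide": [0,-80,20],"spin": 0},{"fingers": 50,"slide": [0,-110,60],"spin": 0},{"fingers": 50,"slide": [0,-140,100],"spin": 0}]'

```text
t: 11.6
eef_pos: [0.5494, 0.0825, 0.1039]
tool_rot: [-179.9, -0.1, 97.7]
ft_force: [1.4, -0.9, -0.3]
finger_gap: 0.0499
grip_force: 0.0
```

Emit:
carry_out --plan '[{"fingers": 50,"slide": [-60,-80,60],"spin": 0},{"fingers": 50,"slide": [-60,-80,60],"spin": 0},{"fingers": 50,"slide": [-60,-80,60],"spin": 0},{"fingers": 50,"slide": [-60,-80,60],"spin": 0},{"fingers": 50,"slide": [-60,-80,60],"spin": 0}]'

```text
t: 12.02
eef_pos: [0.4911, 0.0027, 0.1662]
tool_rot: [179.7, -0.0, 97.6]
ft_force: [0.1, -0.1, -0.5]
finger_gap: 0.0503
grip_force: 0.0
```

```bash
python3 - <<'E'
from h import *
im=grab('top','t5.png');print(manip.state()['eef_pos'])
for b in((170,200,240,290),(405,215,480,285)): print(block(im,b))
E
python3 -c "
import cv2;i=cv2.imread('pics/t5.png')[100:380,110:500];cv2.imwrite('pics/c5.png',cv2.resize(i,None,fx=2,fy=2,interpolation=2))"
```

```text
[0.49091041 0.00335782 0.16464796]
(array([542. , 276.4]), 63.9, array([542.4, 266.9]), array([102.2, 130.9]))
(array([ 523.1, -331.3]), 67.2, array([ 534.1, -325.9]), array([ 86.5, 122.1]))
```

View pics/c5.png

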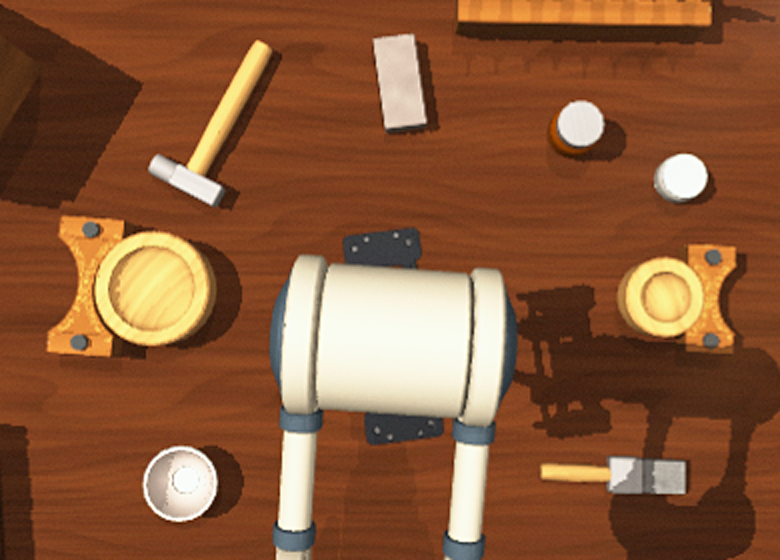

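Both blocks are flush in their hollows, at crop (155,289) and (663,297), and the bystanders have not moved. I'll check the small block's centre numerically and hand in.

Run:
```python
from h import *
p=ray('top',[(441.3,248.5)],.045)[0,:2]*1000; d=np.hypot(*(p-[538,-313])); print(p,d)
if d<5: print(manip.hand_in())
```

```text
[ 535.62312859 -312.37981956] 2.4564489571666326
the job is handed in; nothing more can be done
None
```

Both blocks are pushed fully home in their matching cradles, each measured about 2 mm from its seat point, the other things on the bench look unmoved, and the job is handed in; its verdict was not shown.

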